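# Make up two instrument kits

### The job

Make up the two lab kits from the stock on the bench: the pressure gauge, the panel meter and the circuit breaker go in the red tray, the black-headed temperature sensor and the yellow emergency stop in the blue tray. Stand each one the way up it is now, centred on the black outline of its own shape (round, square or oblong), with the breaker lying along its oblong. Leave the relay and the green signal lamp where they are.

Things in the scene. Friction and masses are not known exactly. Their poses are not given: they have to be found in the camera images.
- gauge_mid (a point): Point at its centre, half-way up; z up. Pressure gauge lying on its back: plain steel cylinder 50 mm in diameter, 40 mm high, white dial with black marks and a red needle on top. About 0.22 kg.
- meter_mid (a point): Point at its centre, half-way up; z up. Panel meter: black square block, 48 x 48 mm, 50 mm high, x and y along its sides, grey top with a blue screen and three small buttons. About 0.16 kg.
- breaker_mid (a point): Point at its centre, half-way up; z up. Circuit breaker lying on its back: white oblong block, 70 mm along x, 36 mm along y, 54 mm high over the green toggle on top. The full 70 mm length is 36 mm high, the raised middle (44 mm of the length) is 48 mm high; the 36 mm sides are flat. About 0.20 kg.
- probe_mid (a point): Point at its centre, half-way up; z up. Temperature sensor standing upright: steel round flange foot 46 mm in diameter and 8 mm thick, thin steel stem 16 mm in diameter, and a black round head 34 mm in diameter from 28 to 58 mm above its underside, straight-sided from 32 to 52 mm. 58 mm high in all; a good place to grip is the head, about 14 mm above this point. About 0.24 kg.
- estop_mid (a point): Point at its centre, half-way up; z up. Emergency stop station: yellow square box 50 x 50 mm, 34 mm high, x and y along its sides, with a red mushroom button 38 mm in diameter on top; 54 mm high in all. Grip it by the sides of the yellow box, some 24 mm above its underside. About 0.18 kg.
- relay_mid (a point): Point at its centre, half-way up; z up. Relay: grey socket 30 x 40 mm with an orange block on top, 46 mm high. Loose spare stock, not used.
- lamp_mid (a point): Point at its centre, half-way up; z up. Signal lamp: round black body 36 mm in diameter with a green lens, 42 mm high. Loose spare stock, not used.
- tray_red: Red kit tray for the pressure kit, fixed to the table: 110 mm along its x, 300 mm along its y. Origin at the centre of its underside. Its floor is 4 mm thick and flat, its rim 10 mm high and 5 mm wide. On the floor are three flat black outlines edged in white (paint, no step), all at x = 0: round (64 mm) at y = +95 mm, square (62 mm) at y = 0, oblong (84 mm along x, 50 mm along y) at y = -95 mm.
- tray_blue: Blue kit tray for the temperature kit, fixed to the table: 110 mm along its x, 205 mm along its y. Origin at the centre of its underside. Floor 4 mm thick and flat, rim 10 mm high and 5 mm wide. Two flat black outlines edged in white (paint, no step), both at x = 0: round (62 mm) at y = +50 mm, square (64 mm) at y = -50 mm.

How it is judged (in metres and radians):
At the end, for the whole second after the job is handed in: Each of the five rests on its tray's floor (5 mm), upright (0.12 rad), at rest, its centre within 13 mm of its outline's centre along each tray axis; the breaker's length within 0.3 rad of the oblong's, either way round. Relay and lamp upright (0.2 rad), within 30 mm of their start (x of gauge_mid in the frame of tray_red between -0.013 and 0.013 m and y of gauge_mid in the frame of tray_red between 0.082 and 0.108 m and z of gauge_mid in the frame of tray_red between 0.019 and 0.029 m and angle between each of gauge_mid, meter_mid, breaker_mid, probe_mid, estop_mid's own z axis and vertical below 0.12 rad and linear speed of each of gauge, meter, breaker, probe, estop below 0.02 m/s and x of meter_mid in the frame of tray_red between -0.013 and 0.013 m and y of meter_mid in the frame of tray_red between -0.013 and 0.013 m and z of meter_mid in the frame of tray_red between 0.024 and 0.034 m and x of breaker_mid in the frame of tray_red between -0.013 and 0.013 m and y of breaker_mid in the frame of tray_red between -0.108 and -0.082 m and z of breaker_mid in the frame of tray_red between 0.026 and 0.036 m and x of probe_mid in the frame of tray_blue between -0.013 and 0.013 m and y of probe_mid in the frame of tray_blue between 0.037 and 0.063 m and z of probe_mid in the frame of tray_blue between 0.028 and 0.038 m and x of estop_mid in the frame of tray_blue between -0.013 and 0.013 m and y of estop_mid in the frame of tray_blue between -0.063 and -0.037 m and z of estop_mid in the frame of tray_blue between 0.026 and 0.036 m and angle between the x axis of breaker_mid and the x axis of tray_red, either way round below 0.3 rad and distance of each of relay_mid, lamp_mid from where it was at the start of the episode below 0.03 m and angle between each of relay_mid, lamp_mid's own z axis and vertical below 0.2 rad); the robot touches nothing.
It fails at once if the relay or the signal lamp is pushed away or picked up (distance of any of relay_mid, lamp_mid from where it was at the start of the episode above 0.03 m).
It also fails if it takes over 138 s, if anything falls off the work surface, if the arm or the gripper's body presses on something with over 40 N, if the wrist force passes 120 N, or if a joint passes its speed limit or range.

### The arm

A 6-joint arm with a two-finger parallel gripper is mounted at the origin on the work surface. World frame = base frame: x ahead of the robot, y to its left, z up, the work surface at z = 0. Lengths are in mm, angles in rad, forces in N, time in s.
With the tool pointing down it reaches from about 400 to 925 mm from the base axis. Payload 12.5 kg.
Tool frame: the origin (TCP) lies midway between the tips of the shut fingers; the grasp point (between the pads) lies 19 mm behind it (r.grip_point_offset is the distance from the TCP to the grasp point, in mm); z points along the fingers, y is the direction in which the jaws open and shut (so a half turn about z gives the same grasp; the last joint's range is limited). The gripper opens to 95 mm and grips with 3 to 60 N. Pads are 20 mm wide; open, the fingers measure 119 mm over their backs; the gripper's body (75 mm by 180 mm) begins 59 mm behind the grasp point.
Start: joints at [-1.376, 0.491, 1.559, -0, 1.092, -0.106], TCP at [185.201, -596.948, 214.661] pointing down, gripper open.
Joint ranges: [-3.1, 3.1], [-0.84, 2.19], [0.05, 2.79], [-1.13, 4.28], [0.06, 2.93], [-2.69, 2.69]. Speed limits (rad/s): [2.22, 2.22, 2.79, 3.14, 3.14, 3.14].

### API

Orientations are given as a rotation vector (axis times angle).
In Python, from plant import r gives the robot as it stands.
- The arm moves only by the shell command python3 -m creep 'ROWS' [FORCE]. ROWS is JSON, a list of rows, each an object with "translation": the shift along the tool's x, y, z in cm, a list of three; "yaw": the turn about the tool's z in degrees; "claw": the closure, from 0 (fully open) to 1 (shut). A call has exactly 8 rows; each row shifts and turns the commanded pose from where the row before left it, along the tool's axes as they then stand; what a row does not reach is not made up. A row lasts 1/8 s, in which the tool goes at most 62.5 mm and 10.7 degrees, less where a joint would pass 70% of its speed; a pose out of reach is approached as far as the arm can. A call is refused whole if a number of a shift passes 6.25 or a number of a turn 10.7, either way. A call with a gripper value outside its range is refused whole. The fingers move at their own pace and stop on an object; FORCE is the grip in N (left out, the last holds). Time passes only in rows, so rows that do not move let the fingers close, or fill a call up. It gives the time, the measured TCP pose, the force and the opening at its end, in the units of the state.
- r.state(): the state, without advancing time (a new reading comes with each control period).
- r.grab_frame(name): name is "side" or "top" or "wrist"; returns (picture, depth): 400x640x3 uint8, red, green, blue; 400x640 float32, mm along the optical axis (not along the pixel's ray), 0 where there is no reading.
- r.camera_params(name): a dict with "fov_y" (degrees; the focal length in pixels is half the picture's height over the tangent of half this angle, whatever the lens; pixels are square), "cx", "cy" (the principal point, pixels), "k1" (the pictures are not rectified: a ray, as slopes to the right and down, at radius r is drawn at 1 + k1 r^2 times it, then the intrinsics apply), "rvec" (rotation vector, rad) and "tvec" (3), from world to camera coordinates, as OpenCV has them. Camera axes: x right, y down, z forward; pixel columns grow to the right and rows downward; lengths in mm; the calibration is good to about 2 mm. A picture is of the moment at which its call begins: read the wrist's pose just before it. camera_params takes no time and is no camera call; for the wrist camera it gives the pose at the moment of the call.
- r.close_job(): hands the job in, once; it reports no verdict.
The state is a dict: "clock": time; "joint_positions": joint angles; "dq": joint speeds; "tau": joint torques, N m; "tcp_pos": TCP position; "ee_rot": TCP orientation; "ft_force": force on the tool from outside, world axes, zero at the start; "wrist_torque": the same for the moment, N m; "gripper_width": opening from 0.0 (shut) to 1.0 (fully open).
Only numpy, scipy, OpenCV 4.12 (cv2) and the standard library are available. Lean on these libraries where they do the work, as an engineer would, in place of code of your own. Each camera call takes 0.05 s, during which the arm holds its last target.

## Working session

There is one attempt and no reset: what is moved stays moved. The work goes in short steps, Python scripts to look and compute and a shell command to move; the robot and the scene stay as the last step left them, time stands still between calls to the robot, and variables do not carry over. Pictures are saved under pics/ and viewed, and the job is handed in when it is done.

```bash
ls; mkdir -p pics; python3 - <<'E'
from plant import r
import cv2, numpy as np
print(r.state(), r.grip_point_offset)
for n in ("top","side"):
    p,d=r.grab_frame(n); cv2.imwrite(f"pics/{n}0.png",p[:,:,::-1]); np.savez(f"{n}0.npz",p=p,d=d); print(n,r.camera_params(n))
E
```

```text
pics
{'clock': 0.0, 'joint_positions': array([-1.37558755e+00,  4.91567451e-01,  1.55943711e+00, -2.69056359e-06,
        1.09170699e+00, -1.05609131e-01]), 'dq': array([-0.00044474,  0.00086047, -0.00027177, -0.00085855, -0.00023734,
        0.00050943]), 'tau': array([ 4.31443568e-04, -6.12628484e+01, -2.58177316e+01,  6.92570396e-02,
        4.82808065e-02, -1.60431714e-04]), 'tcp_pos': array([ 185.1572974 , -596.69269314,  214.06109717]), 'ee_rot': array([-3.10501836e+00, -4.70578499e-01,  8.24281419e-05]), 'ft_force': array([0.12319439, 0.6246405 , 0.20457106]), 'wrist_torque': array([-0.01584795, -0.032544  ,  0.01711258]), 'gripper_width': 0.9970995734824369} 18.8
top {'fov_y': 55.7013009129695, 'cx': 319.2266889344293, 'cy': 201.01992884236572, 'k1': -0.039770197678694774, 'rvec': array([ 2.08836804, -2.13280764,  0.1673743 ]), 'tvec': array([ 28.3066154 , 503.33160744, 768.67574767])}
side {'fov_y': 50.23366369955448, 'cx': 325.3745538898022, 'cy': 201.71407608800874, 'k1': -0.029090195295780163, 'rvec': array([ 2.17524344e+00, -5.67591767e-02, -1.98920223e-03]), 'tvec': array([-493.91138561,   70.28701709, 1102.71411276])}
```

View pics/top0.png

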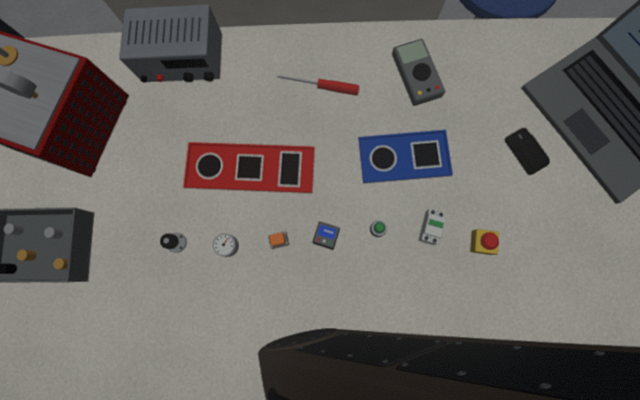

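View pics/side0.png

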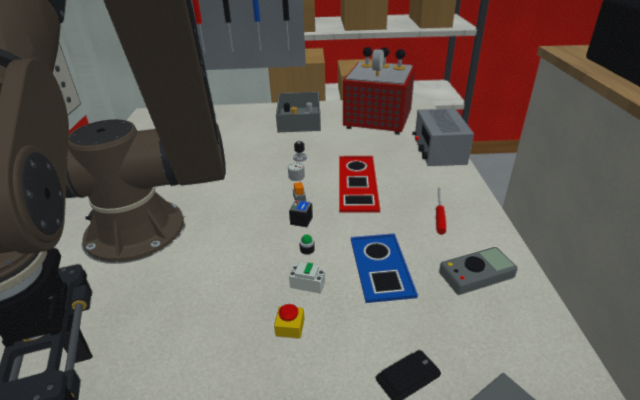

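```bash
cat > h.py <<'E'
import numpy as np, cv2
def K(c):
    f=200/np.tan(np.radians(c['fov_y'])/2); return np.array([[f,0,c['cx']],[0,f,c['cy']],[0,0,1.]])
def cloud(c,d):
    # world xyz per pixel
    v,u=np.mgrid[0:400,0:640]; k=K(c)
    xd=(u-k[0,2])/k[0,0]; yd=(v-k[1,2])/k[0,0]
    rd=np.hypot(xd,yd); ru=rd.copy()
    for _ in range(20): ru=rd/(1+c['k1']*ru**2)
    s=np.where(rd>0,ru/np.maximum(rd,1e-9),1)
    P=np.stack([xd*s*d,yd*s*d,d],-1)
    R=cv2.Rodrigues(c['rvec'])[0]
    return (P-c['tvec'])@R
def proj(c,X):
    X=np.atleast_2d(X).astype(float)
    R=cv2.Rodrigues(c['rvec'])[0]; q=X@R.T+c['tvec']; a=q[:,:2]/q[:,2:]
    r2=(a**2).sum(1,keepdims=True); a=a*(1+c['k1']*r2); k=K(c)
    return a*k[0,0]+[c['cx'],c['cy']]
def ortho(c,p,z,x0,x1,y0,y1,res=1.):
    # rows: x decreasing ; cols: y decreasing
    xs=np.arange(x1,x0,-res); ys=np.arange(y1,y0,-res)
    X,Y=np.meshgrid(xs,ys,indexing='ij'); q=proj(c,np.stack([X.ravel(),Y.ravel(),np.full(X.size,z)],1)).astype(np.float32)
    return cv2.remap(p,q[:,0].reshape(X.shape),q[:,1].reshape(X.shape),cv2.INTER_LINEAR)
E
python3 - <<'E'
from plant import r
from h import *
for n in ("top","side"):
    z=np.load(n+"0.npz"); p,d=z['p'],z['d']; c=r.camera_params(n)
    W=cloud(c,d); ok=d>0
    x,y,h=W[...,0],W[...,1],W[...,2]
    print(n,'table z',np.median(h[ok&(abs(h)<15)]))
    m=(ok&(h>14)&(h<75)&(x>380)&(x<760)&(abs(y)<420)).astype(np.uint8)
    if n=="side": m[:, :230]=0
    k,l,s,ce=cv2.connectedComponentsWithStats(m)
    for i in range(1,k):
        if s[i,4]<25: continue
        q=W[l==i]; hi=q[:,2].max()
        (cx,cy),sz,a=cv2.minAreaRect(q[:,:2].astype(np.float32))
        print(s[i],'ctr',np.round([cx,cy],1),'size',np.round(sz,1),round(a,1),'hmax',round(float(hi),1))
    hsv=cv2.cvtColor(p,cv2.COLOR_RGB2HSV)
    for nm,mm in (('red',((hsv[...,0]<8)|(hsv[...,0]>172))),('blue',(hsv[...,0]>100)&(hsv[...,0]<130))):
        m=(mm&(hsv[...,1]>120)&(hsv[...,2]>50)&ok&(h<25)&(h>-5)&(x>350)&(x<800)&(abs(y)<450)).astype(np.uint8)
        k,l,s,ce=cv2.connectedComponentsWithStats(m)
        i=1+np.argmax(s[1:,4]); q=W[l==i]
        print(nm,s[i],cv2.minAreaRect(q[:,:2].astype(np.float32)),np.percentile(q[:,2],[5,50,95]))
E
```

```text
top table z 0.03308246531466776
[410  90  35  14 310] ctr [ 748.2 -238. ] size [23.8 78.5] 0.4 hmax 39.8
[419 208  26  37 662] ctr [ 446.6 -225.1] size [36.8 71.5] 72.5 hmax 58.4
[371 220  16  17 206] ctr [ 445.  -110.5] size [32.8 33.7] 23.8 hmax 45.5
[313 222  27  27 502] ctr [431.3   4.4] size [48.2 46.6] 71.9 hmax 53.7
[472 229  27  26 616] ctr [ 410.8 -338.3] size [48.7 50.4] 81.0 hmax 57.7
[160 233  19  16 254] ctr [425.1 343.9] size [33.2 32.9] 6.6 hmax 61.2
[212 233  26  24 475] ctr [416.2 225.9] size [50.  49.1] 73.7 hmax 42.8
[268 232  21  16 256] ctr [425.4 110.3] size [29.  40.6] 11.2 hmax 49.0
red [ 184  142  130   51 3643] ((596.1409301757812, 181.17572021484375), (298.0867004394531, 110.57376098632812), 86.1357192993164) [ 1.26906357  4.01345818 10.3871764 ]
blue [ 359  130   93   52 2508] ((612.6265869140625, -180.0765380859375), (108.77251434326172, 202.84274291992188), 3.5236754417419434) [ 1.7255483   4.37910037 10.74088316]
side table z -0.7013457163891615
[294 141  11  15 123] ctr [424.9 342.9] size [33.2 28.1] 18.3 hmax 59.3
[288 162  17  16 222] ctr [414.8 226. ] size [53.1 49.5] 71.6 hmax 41.2
[293 182  13  17 165] ctr [425.5 108. ] size [30.4 39.3] 9.2 hmax 47.7
[289 200  24  24 444] ctr [432.1   5.7] size [54.6 48.2] 70.7 hmax 52.2
[299 234  16  16 191] ctr [ 446.2 -114.3] size [34.7 26.2] 7.4 hmax 43.7
[440 260  20  32 305] ctr [ 750.5 -241.2] size [21.7 78.4] 4.5 hmax 36.6
[289 262  36  27 731] ctr [ 446.  -226.9] size [39.3 70.7] 73.9 hmax 56.0
[274 304  30  31 751] ctr [ 411.  -339.5] size [52.1 50.9] 82.0 hmax 56.1
red [ 339  156   41   56 1368] ((596.4339599609375, 180.91693115234375), (306.17437744140625, 108.41845703125), 86.19453430175781) [ 1.28922655  3.74668997 10.03998403]
blue [ 351  234   66   68 2129] ((613.5328369140625, -180.17465209960938), (109.79704284667969, 207.36024475097656), 3.7757434844970703) [1.46333663 3.74293704 9.81761706]
```

```bash
cat >> h.py <<'E'
def delta(x,y,z,yaw):
    "what is left to go, in tool axes as they stand at the wanted yaw"
    from plant import r
    s=r.state(); p=s['tcp_pos']; R=cv2.Rodrigues(s['ee_rot'])[0]
    now=np.degrees(np.arctan2(R[1,0],R[0,0])); a=np.radians(yaw)
    d=np.array([x,y,z])-p
    t=[d[0]*np.cos(a)+d[1]*np.sin(a), d[0]*np.sin(a)-d[1]*np.cos(a), -d[2]]
    dy=(now-yaw+180)%360-180
    print('t',round(s['clock'],2),'tcp',np.round(p,1),'yaw',round(now,1),'tilt',round(float(np.degrees(np.arccos(-R[2,2]))),2),'w',round(s['gripper_width']*95,1),'F',np.round(s['ft_force'],1),'| to go cm',np.round(np.array(t)/10,2),'turn',round(dy,1))
B=dict(  # name: x,y,z(TCP),yaw
 brk_pick=(446.3,-225.5,8,-17.5), brk_put=None)
E
python3 - <<'E'
from plant import r
from h import *
c=r.camera_params("top"); z=np.load("top0.npz"); W=cloud(c,z['d']); ok=z['d']>0
m=ok&(W[...,2]>75)&(W[...,0]>350)
k,l,s,_=cv2.connectedComponentsWithStats(m.astype(np.uint8))
for i in range(1,k):
    if s[i,4]>40: q=W[l==i]; print(np.round(q.min(0)),np.round(q.max(0)))
def o(c0,yaw,v):
    a=np.radians(yaw); return np.array(c0)+v*np.array([-np.sin(a),np.cos(a)])
T={'gauge':o((596.3,181),-3.85,95),'meter':o((596.3,181),-3.85,0),'brk':o((596.3,181),-3.85,-95),'probe':o((613,-180.1),3.65,50),'estop':o((613,-180.1),3.65,-50)}
print(T)
I=ortho(c,z['p'],4,530,700,-300,350); I=cv2.cvtColor(I,cv2.COLOR_RGB2BGR)
for n,(x,y) in T.items(): cv2.circle(I,(round(350-y),round(700-x)),4,(0,255,255),-1)
cv2.imwrite("pics/ortho.png",I)
delta(446.3,-225.5,120,-17.5)
E
```

```text
[ 845. -720.   75.] [ 923. -681.  128.]
[821. 257.  75.] [957. 458. 114.]
[579. 475.  75.] [859. 720. 281.]
{'gauge': array([602.678739  , 275.78560908]), 'meter': array([596.3, 181. ]), 'brk': array([589.921261  ,  86.21439092]), 'probe': array([ 609.81692809, -130.20142233]), 'estop': array([ 616.18307191, -229.99857767])}
t 0.1 tcp [ 185.2 -596.7  214.1] yaw 17.2 tilt 0.06 w 95.2 F [ 0.8 -1.3  0.2] | to go cm [ 13.74 -43.26   9.41] turn 34.7
```

View pics/ortho.png

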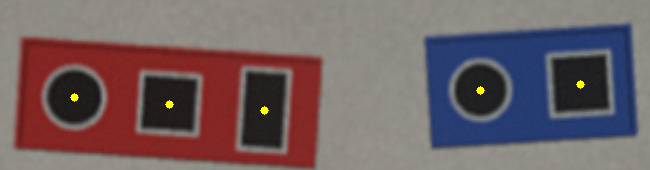

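The height map shows nothing tall near the trays or the stock row. The orthophoto has all five outline centres marked in the right places: circles at columns 74 and 480, squares at 169 and 580, the oblong at 264. I'll start with the breaker.

```bash
python3 -m creep '[{"translation":[0,0,0],"yaw":8.7,"claw":0.2},{"translation":[0,0,0],"yaw":8.7,"claw":0.2},{"translation":[0,0,0],"yaw":8.7,"claw":0.2},{"translation":[0,0,0],"yaw":8.6,"claw":0.2},{"translation":[1.7,-5.4,0.5],"yaw":0,"claw":0.2},{"translation":[1.7,-5.4,0.5],"yaw":0,"claw":0.2},{"translation":[1.7,-5.4,0.5],"yaw":0,"claw":0.2},{"translation":[1.7,-5.4,0.5],"yaw":0,"claw":0.2}]' 25
python3 -c "
from h import *; delta(446.3,-225.5,120,-17.5)"
```

```text
clock: 1.1
tcp_pos: [315.6, -409.7, 194.3]
ee_rot: [-3.105, 0.477, 0.0]
ft_force: [0.7, -0.6, -0.2]
gripper_width: 0.799
t 1.1 tcp [ 315.6 -409.7  194.3] yaw -17.5 tilt 0.01 w 75.9 F [ 0.7 -0.6 -0.2] | to go cm [  6.93 -21.5    7.43] turn 0.0
```

```bash
python3 -m creep '[{"translation":[1.73,-5.38,1.5],"yaw":0,"claw":0.2},{"translation":[1.73,-5.38,1.5],"yaw":0,"claw":0.2},{"translation":[1.73,-5.38,1.5],"yaw":0,"claw":0.2},{"translation":[1.73,-5.36,1.5],"yaw":0,"claw":0.2},{"translation":[0,0,2],"yaw":0,"claw":0.2},{"translation":[0,0,2],"yaw":0,"claw":0.2},{"translation":[0,0,1.4],"yaw":0,"claw":0.2},{"translation":[0,0,0],"yaw":0,"claw":0.2}]'
python3 -c "
from h import *; delta(446.3,-225.5,8,-17.5)
from plant import r
p,d=r.grab_frame('wrist'); cv2.imwrite('pics/w1.png',p[:,:,::-1])
p,d=r.grab_frame('side'); cv2.imwrite('pics/s1.png',p[:,:,::-1])"
```

```text
clock: 2.1
tcp_pos: [445.0, -226.9, 79.9]
ee_rot: [-3.104, 0.477, 0.003]
ft_force: [0.9, 0.0, 0.7]
gripper_width: 0.8
t 2.1 tcp [ 445.  -226.9   79.9] yaw -17.5 tilt 0.1 w 76.0 F [0.9 0.  0.7] | to go cm [ 0.08 -0.17  7.19] turn 0.0
```

View pics/w1.png

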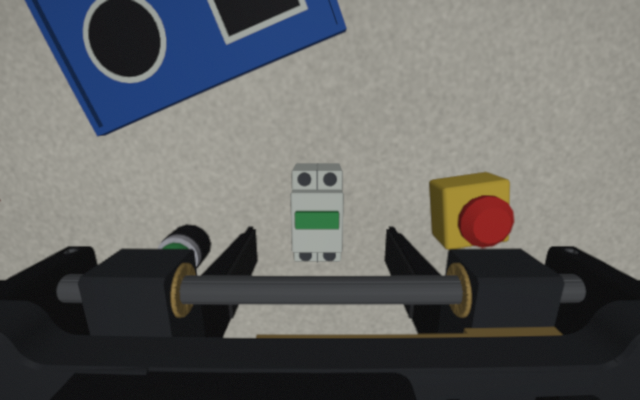

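View pics/s1.png

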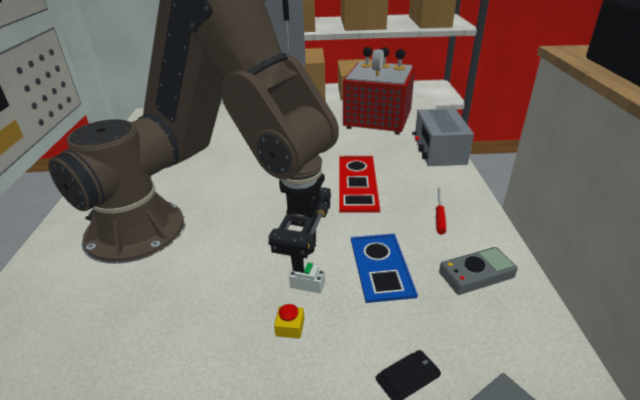

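The breaker (columns 291–343) sits midway between the fingers (255 and 387) and the lamp is clear of them, so I'll descend and grip.

```bash
python3 -m creep '[{"translation":[0.08,-0.17,2.5],"yaw":0,"claw":0.2},{"translation":[0,0,2.5],"yaw":0,"claw":0.2},{"translation":[0,0,1.7],"yaw":0,"claw":0.2},{"translation":[0,0,0.5],"yaw":0,"claw":0.2},{"translation":[0,0,0],"yaw":0,"claw":0.6},{"translation":[0,0,0],"yaw":0,"claw":0.8},{"translation":[0,0,0],"yaw":0,"claw":0.8},{"translation":[0,0,0],"yaw":0,"claw":0.8}]' 25
python3 -c "
from h import *; delta(589.9,86.2,80,-3.85)"
```

```text
clock: 3.2
tcp_pos: [446.8, -225.7, 9.0]
ee_rot: [3.105, -0.477, 0.001]
ft_force: [-0.4, -0.4, -0.8]
gripper_width: 0.435
t 3.2 tcp [ 446.8 -225.7    9. ] yaw -17.5 tilt 0.04 w 41.3 F [-0.4 -0.4 -0.8] | to go cm [ 12.18 -32.08  -7.1 ] turn -13.6
```

```bash
python3 -m creep '[{"translation":[0,0,0],"yaw":0,"claw":0.8},{"translation":[0,0,0],"yaw":0,"claw":0.8},{"translation":[0,0,0],"yaw":0,"claw":0.8},{"translation":[0,0,-1.5],"yaw":0,"claw":0.8},{"translation":[0,0,-3],"yaw":0,"claw":0.8},{"translation":[0,0,-3],"yaw":0,"claw":0.8},{"translation":[0,0,-3],"yaw":-6.8,"claw":0.8},{"translation":[0,0,0],"yaw":-6.8,"claw":0.8}]'
python3 -c "
from h import *; delta(589.9,86.2,80,-3.85)"
```

```text
clock: 4.2
tcp_pos: [447.4, -226.1, 116.4]
ee_rot: [3.138, -0.1, 0.005]
ft_force: [-0.3, 0.1, -1.8]
gripper_width: 0.373
t 4.2 tcp [ 447.4 -226.1  116.4] yaw -3.6 tilt 0.24 w 35.4 F [-0.3  0.1 -1.8] | to go cm [ 12.12 -32.11   3.64] turn 0.2
```

Gripped at 35.4 mm wide, with about 2 N of weight showing. Now over to the tray.

```bash
python3 -m creep '[{"translation":[1.0,-3.0,0],"yaw":0.2,"claw":0.8},{"translation":[1.8,-5.0,0],"yaw":0,"claw":0.8},{"translation":[2.0,-5.2,0],"yaw":0,"claw":0.8},{"translation":[2.0,-5.2,0],"yaw":0,"claw":0.8},{"translation":[2.0,-5.2,0],"yaw":0,"claw":0.8},{"translation":[2.0,-5.0,0],"yaw":0,"claw":0.8},{"translation":[1.32,-3.51,1],"yaw":0,"claw":0.8},{"translation":[0,0,2],"yaw":0,"claw":0.8}]'
python3 -c "
from h import *; delta(589.9,86.2,13.5,-3.85)"
```

```text
clock: 5.2
tcp_pos: [591.2, 88.6, 84.4]
ee_rot: [-3.14, 0.107, -0.003]
ft_force: [-0.6, -0.1, -2.6]
gripper_width: 0.379
t 5.2 tcp [591.2  88.6  84.4] yaw -3.9 tilt 0.12 w 36.0 F [-0.6 -0.1 -2.6] | to go cm [-0.11  0.25  7.09] turn -0.0
```

```bash
python3 -m creep '[{"translation":[-0.1,0.2,2.5],"yaw":0,"claw":0.8},{"translation":[0,0,2.5],"yaw":0,"claw":0.8},{"translation":[0,0,1.2],"yaw":0,"claw":0.8},{"translation":[0,0,0.6],"yaw":0,"claw":0.8},{"translation":[0,0,0.3],"yaw":0,"claw":0.8},{"translation":[0,0,0],"yaw":0,"claw":0.8},{"translation":[0,0,0],"yaw":0,"claw":0.8},{"translation":[0,0,0],"yaw":0,"claw":0.8}]'
python3 -c "
from h import *; delta(589.9,86.2,13,-3.85)"
```

```text
clock: 6.2
tcp_pos: [589.2, 84.2, 12.9]
ee_rot: [3.14, -0.111, 0.001]
ft_force: [-0.2, -0.4, -1.6]
gripper_width: 0.373
t 6.2 tcp [589.2  84.2  12.9] yaw -4.1 tilt 0.02 w 35.5 F [-0.2 -0.4 -1.6] | to go cm [ 0.05 -0.2  -0.01] turn -0.2
```

```bash
python3 -m creep '[{"translation":[0,-0.1,0],"yaw":0,"claw":0.8},{"translation":[0,0,0],"yaw":0,"claw":0.4},{"translation":[0,0,0],"yaw":0,"claw":0.35},{"translation":[0,0,0],"yaw":0,"claw":0.35},{"translation":[0,0,-1.5],"yaw":0,"claw":0.35},{"translation":[0,0,-3],"yaw":0,"claw":0.35},{"translation":[0,0,-4],"yaw":0,"claw":0.35},{"translation":[0,0,-2],"yaw":-10,"claw":0.3}]'
python3 -c "
from h import *; delta(431.4,4.9,85,72)"
```

```text
clock: 7.2
tcp_pos: [589.8, 85.2, 120.7]
ee_rot: [3.137, 0.168, 0.005]
ft_force: [-0.1, 0.0, -0.0]
gripper_width: 0.685
t 7.2 tcp [589.8  85.2 120.7] yaw 6.1 tilt 0.18 w 65.0 F [-0.1  0.  -0. ] | to go cm [-12.53 -12.59   3.57] turn -65.9
```

```bash
python3 -m creep '[{"translation":[0,0,0],"yaw":-10,"claw":0.2},{"translation":[0,0,0],"yaw":-10,"claw":0.2},{"translation":[0,0,0],"yaw":-10,"claw":0.2},{"translation":[0,0,0],"yaw":-10,"claw":0.2},{"translation":[0,0,0],"yaw":-10,"claw":0.2},{"translation":[0,0,0],"yaw":-10,"claw":0.2},{"translation":[0,0,0],"yaw":-6,"claw":0.2},{"translation":[-2.5,-2.5,0],"yaw":0,"claw":0.2}]'
python3 -m creep '[{"translation":[-2.5,-2.5,0],"yaw":0,"claw":0.2},{"translation":[-2.5,-2.5,0],"yaw":0,"claw":0.2},{"translation":[-2.5,-2.5,1],"yaw":0,"claw":0.2},{"translation":[-2.5,-2.5,1],"yaw":0,"claw":0.2},{"translation":[0,0,1.5],"yaw":0,"claw":0.2},{"translation":[0,0,0],"yaw":0,"claw":0.2},{"translation":[0,0,0],"yaw":0,"claw":0.2},{"translation":[0,0,0],"yaw":0,"claw":0.2}]'
python3 -c "
from h import *; delta(431.4,4.9,10,72)
from plant import r
p,d=r.grab_frame('wrist'); cv2.imwrite('pics/w2.png',p[:,:,::-1])
p,d=r.grab_frame('top'); cv2.imwrite('pics/t2.png',p[:,:,::-1])"
```

```text
clock: 8.2
tcp_pos: [558.5, 69.5, 118.4]
ee_rot: [2.539, 1.847, 0.003]
ft_force: [-0.4, -0.4, -1.1]
gripper_width: 0.802
clock: 9.2
tcp_pos: [432.0, 5.2, 83.2]
ee_rot: [2.542, 1.845, 0.001]
ft_force: [0.2, -0.3, 0.9]
gripper_width: 0.802
t 9.2 tcp [432.    5.2  83.2] yaw 72.0 tilt 0.06 w 76.2 F [ 0.2 -0.3  0.9] | to go cm [-0.05 -0.05  7.32] turn -0.0
```

View pics/w2.png

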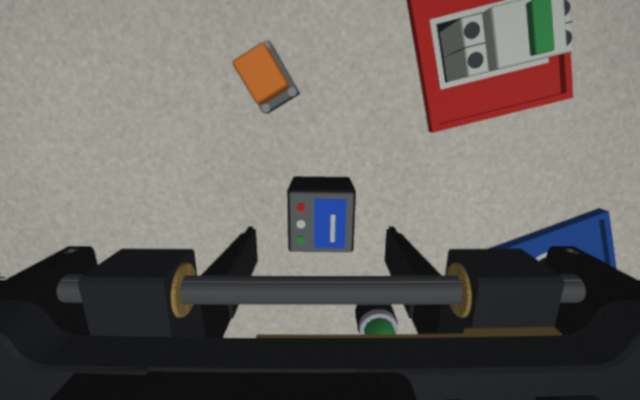

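View pics/t2.png

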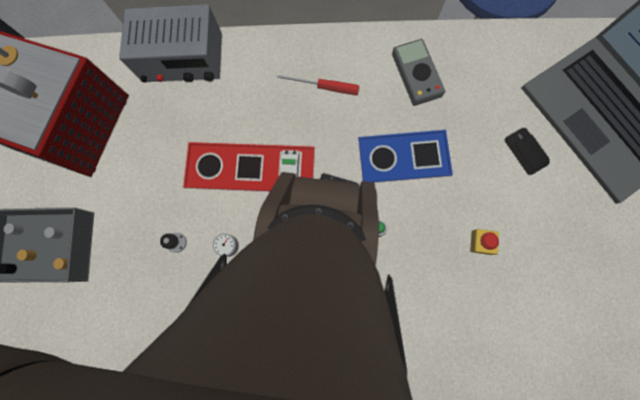

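The breaker is in its oblong (top view 289,160). The meter (columns 289–354) is centred between the fingers and squared up to them, so I'll descend and grip.

```bash
python3 -m creep '[{"translation":[0,0,2.5],"yaw":0,"claw":0.2},{"translation":[0,0,2.5],"yaw":0,"claw":0.2},{"translation":[0,0,1.5],"yaw":0,"claw":0.2},{"translation":[0,0,0.8],"yaw":0,"claw":0.3},{"translation":[0,0,0],"yaw":0,"claw":0.65},{"translation":[0,0,0],"yaw":0,"claw":0.65},{"translation":[0,0,0],"yaw":0,"claw":0.65},{"translation":[0,0,0],"yaw":0,"claw":0.65}]' 25
python3 -m creep '[{"translation":[0,0,0],"yaw":0,"claw":0.65},{"translation":[0,0,-1.5],"yaw":0,"claw":0.65},{"translation":[0,0,-3],"yaw":0,"claw":0.65},{"translation":[0,0,-3],"yaw":0,"claw":0.65},{"translation":[0,0,-3],"yaw":0,"claw":0.65},{"translation":[0,0,0],"yaw":-7,"claw":0.65},{"translation":[0,0,0],"yaw":-7.1,"claw":0.65},{"translation":[0,0,0],"yaw":0,"claw":0.65}]'
python3 -c "
from h import *; delta(596.3,181,90,86.1)"
```

```text
clock: 10.3
tcp_pos: [431.9, 5.1, 10.1]
ee_rot: [2.542, 1.845, 0.001]
ft_force: [-0.7, 0.6, 7.0]
gripper_width: 0.5
clock: 11.3
tcp_pos: [431.4, 5.2, 114.7]
ee_rot: [2.298, 2.142, -0.0]
ft_force: [0.6, -0.2, -1.2]
gripper_width: 0.504
t 11.3 tcp [431.4   5.2 114.7] yaw 86.0 tilt 0.01 w 47.9 F [ 0.6 -0.2 -1.2] | to go cm [18.67 15.25  2.47] turn -0.1
```

```bash
python3 -m creep '[{"translation":[2.0,1.6,0],"yaw":0,"claw":0.65},{"translation":[3.5,2.9,0],"yaw":0,"claw":0.65},{"translation":[4.0,3.3,0],"yaw":0,"claw":0.65},{"translation":[4.0,3.3,0],"yaw":0,"claw":0.65},{"translation":[3.2,2.6,0],"yaw":0,"claw":0.65},{"translation":[1.97,1.55,2],"yaw":0,"claw":0.65},{"translation":[0,0,1],"yaw":0,"claw":0.65},{"translation":[0,0,0],"yaw":0,"claw":0.65}]'
python3 -c "
from h import *; delta(596.3,181,15,86.1)"
```

```text
clock: 12.3
tcp_pos: [595.6, 180.3, 83.6]
ee_rot: [-2.298, -2.141, 0.004]
ft_force: [-0.2, -0.2, -1.5]
gripper_width: 0.504
t 12.3 tcp [595.6 180.3  83.6] yaw 85.9 tilt 0.15 w 47.9 F [-0.2 -0.2 -1.5] | to go cm [0.07 0.06 6.86] turn -0.2
```

```bash
python3 -m creep '[{"translation":[0,0,2.5],"yaw":0,"claw":0.65},{"translation":[0,0,2.5],"yaw":0,"claw":0.65},{"translation":[0,0,1.0],"yaw":0,"claw":0.65},{"translation":[0,0,0.5],"yaw":0,"claw":0.65},{"translation":[0,0,0.3],"yaw":0,"claw":0.65},{"translation":[0,0,0],"yaw":0,"claw":0.65},{"translation":[0,0,0],"yaw":0,"claw":0.65},{"translation":[0,0,0],"yaw":0,"claw":0.65}]'
python3 -c "
from h import *; delta(596.3,181,15,86.1)"
```

```text
clock: 13.3
tcp_pos: [596.8, 180.9, 16.9]
ee_rot: [2.297, 2.143, 0.001]
ft_force: [0.4, -0.3, -1.8]
gripper_width: 0.501
t 13.3 tcp [596.8 180.9  16.9] yaw 86.0 tilt 0.03 w 47.6 F [ 0.4 -0.3 -1.8] | to go cm [ 0.01 -0.05  0.19] turn -0.1
```

```bash
python3 -m creep '[{"translation":[0,0,0.2],"yaw":0,"claw":0.65},{"translation":[0,0,0],"yaw":0,"claw":0.65},{"translation":[0,0,0],"yaw":0,"claw":0.35},{"translation":[0,0,0],"yaw":0,"claw":0.35},{"translation":[0,0,-1.5],"yaw":0,"claw":0.35},{"translation":[0,0,-3],"yaw":0,"claw":0.35},{"translation":[0,0,-4],"yaw":0,"claw":0.35},{"translation":[0,0,-2],"yaw":0,"claw":0.3}]'
python3 -c "
from h import *; delta(416,226,80,86.1)"
```

```text
clock: 14.3
tcp_pos: [597.3, 181.0, 122.9]
ee_rot: [2.296, 2.142, 0.005]
ft_force: [-0.9, -0.2, -0.5]
gripper_width: 0.686
t 14.3 tcp [597.3 181.  122.9] yaw 86.0 tilt 0.2 w 65.1 F [-0.9 -0.2 -0.5] | to go cm [  3.26 -18.4    4.29] turn -0.1
```

```bash
python3 -m creep '[{"translation":[0.66,-3.7,0],"yaw":0,"claw":0.2},{"translation":[0.65,-3.7,0],"yaw":0,"claw":0.2},{"translation":[0.65,-3.7,0],"yaw":0,"claw":0.2},{"translation":[0.65,-3.7,1],"yaw":0,"claw":0.2},{"translation":[0.65,-3.6,1],"yaw":0,"claw":0.2},{"translation":[0,0,2.3],"yaw":0,"claw":0.2},{"translation":[0,0,0],"yaw":0,"claw":0.2},{"translation":[0,0,0],"yaw":0,"claw":0.2}]'
python3 -c "
from h import *; delta(416,226,8,86.1)
from plant import r
p,d=r.grab_frame('wrist'); cv2.imwrite('pics/w3.png',p[:,:,::-1])"
```

```text
clock: 15.3
tcp_pos: [416.0, 226.1, 77.5]
ee_rot: [2.297, 2.143, 0.002]
ft_force: [0.2, 0.3, -1.4]
gripper_width: 0.798
t 15.3 tcp [416.  226.1  77.5] yaw 86.0 tilt 0.07 w 75.8 F [ 0.2  0.3 -1.4] | to go cm [-0.02 -0.    6.95] turn -0.1
```

View pics/w3.png

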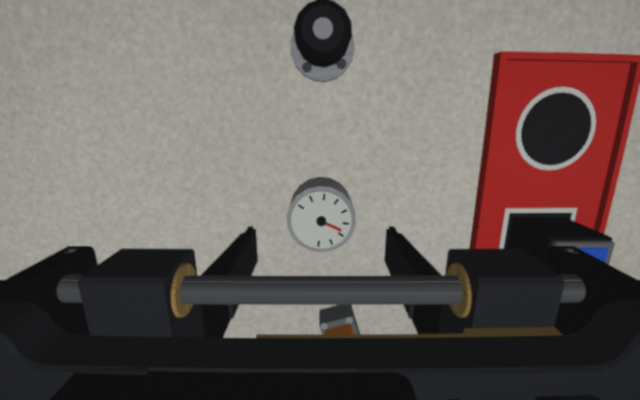

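The gauge (287–355) is centred between the fingers, and relay and probe are clear. Descending.

```bash
python3 -m creep '[{"translation":[0,0,2.5],"yaw":0,"claw":0.2},{"translation":[0,0,2.5],"yaw":0,"claw":0.2},{"translation":[0,0,1.5],"yaw":0,"claw":0.2},{"translation":[0,0,0.4],"yaw":0,"claw":0.3},{"translation":[0,0,0],"yaw":0,"claw":0.62},{"translation":[0,0,0],"yaw":0,"claw":0.62},{"translation":[0,0,0],"yaw":0,"claw":0.62},{"translation":[0,0,0],"yaw":0,"claw":0.62}]' 30
python3 -m creep '[{"translation":[0,0,0],"yaw":0,"claw":0.62},{"translation":[0,0,-1.5],"yaw":0,"claw":0.62},{"translation":[0,0,-3],"yaw":0,"claw":0.62},{"translation":[0,0,-3],"yaw":0,"claw":0.62},{"translation":[0,0,-3],"yaw":0,"claw":0.62},{"translation":[0,0,0],"yaw":0,"claw":0.62},{"translation":[0,0,0],"yaw":0,"claw":0.62},{"translation":[0,0,0],"yaw":0,"claw":0.62}]'
python3 -c "
from h import *; delta(602.7,275.8,90,86.1)"
```

```text
clock: 16.35
tcp_pos: [415.7, 226.2, 8.2]
ee_rot: [2.296, 2.143, 0.002]
ft_force: [-0.9, -0.6, 6.6]
gripper_width: 0.521
clock: 17.35
tcp_pos: [414.8, 225.9, 111.7]
ee_rot: [-2.296, -2.143, 0.003]
ft_force: [-0.1, -0.3, -2.4]
gripper_width: 0.522
t 17.35 tcp [414.8 225.9 111.7] yaw 86.0 tilt 0.11 w 49.6 F [-0.1 -0.3 -2.4] | to go cm [ 6.26 18.4   2.17] turn -0.1
```

```bash
python3 -m creep '[{"translation":[0.7,2.0,0],"yaw":0,"claw":0.62},{"translation":[1.2,3.5,0],"yaw":0,"claw":0.62},{"translation":[1.3,4.0,0],"yaw":0,"claw":0.62},{"translation":[1.3,4.0,0],"yaw":0,"claw":0.62},{"translation":[1.1,3.0,0],"yaw":0,"claw":0.62},{"translation":[0.66,1.9,2],"yaw":0,"claw":0.62},{"translation":[0,0,1],"yaw":0,"claw":0.62},{"translation":[0,0,0],"yaw":0,"claw":0.62}]'
python3 -c "
from h import *; delta(602.7,275.8,13,86.1)"
```

```text
clock: 18.35
tcp_pos: [601.8, 275.4, 81.0]
ee_rot: [-2.296, -2.142, 0.005]
ft_force: [-0.5, 0.3, -2.4]
gripper_width: 0.517
t 18.35 tcp [601.8 275.4  81. ] yaw 86.0 tilt 0.21 w 49.1 F [-0.5  0.3 -2.4] | to go cm [0.05 0.09 6.8 ] turn -0.1
```

```bash
python3 -m creep '[{"translation":[0,0,2.5],"yaw":0,"claw":0.62},{"translation":[0,0,2.5],"yaw":0,"claw":0.62},{"translation":[0,0,1.0],"yaw":0,"claw":0.62},{"translation":[0,0,0.5],"yaw":0,"claw":0.62},{"translation":[0,0,0.2],"yaw":0,"claw":0.62},{"translation":[0,0,0],"yaw":0,"claw":0.62},{"translation":[0,0,0],"yaw":0,"claw":0.62},{"translation":[0,0,0],"yaw":0,"claw":0.62}]'
python3 -c "
from h import *; delta(602.7,275.8,13,86.1)"
```

```text
clock: 19.35
tcp_pos: [603.4, 275.8, 15.9]
ee_rot: [2.297, 2.143, 0.001]
ft_force: [0.3, -1.2, -2.2]
gripper_width: 0.522
t 19.35 tcp [603.4 275.8  15.9] yaw 86.0 tilt 0.03 w 49.6 F [ 0.3 -1.2 -2.2] | to go cm [-0.   -0.07  0.29] turn -0.1
```

```bash
python3 -m creep '[{"translation":[0,0,0.25],"yaw":0,"claw":0.62},{"translation":[0,0,0],"yaw":0,"claw":0.62},{"translation":[0,0,0],"yaw":0,"claw":0.35},{"translation":[0,0,0],"yaw":0,"claw":0.35},{"translation":[0,0,-1.5],"yaw":0,"claw":0.35},{"translation":[0,0,-3],"yaw":0,"claw":0.35},{"translation":[0,0,-4],"yaw":0,"claw":0.35},{"translation":[0,0,-2],"yaw":0,"claw":0.3}]'
python3 -c "
from h import *; delta(425,343.5,90,86.1)"
```

```text
clock: 20.35
tcp_pos: [603.9, 276.1, 121.6]
ee_rot: [2.296, 2.142, 0.005]
ft_force: [0.3, -0.4, 0.2]
gripper_width: 0.69
t 20.35 tcp [603.9 276.1 121.6] yaw 86.0 tilt 0.21 w 65.6 F [ 0.3 -0.4  0.2] | to go cm [  5.51 -18.31   3.16] turn -0.1
```

```bash
python3 -m creep '[{"translation":[1.1,-3.7,0],"yaw":0,"claw":0.2},{"translation":[1.1,-3.7,0],"yaw":0,"claw":0.2},{"translation":[1.1,-3.7,0],"yaw":0,"claw":0.2},{"translation":[1.1,-3.6,1],"yaw":0,"claw":0.2},{"translation":[1.1,-3.6,1],"yaw":0,"claw":0.2},{"translation":[0,0,1.2],"yaw":0,"claw":0.2},{"translation":[0,0,0],"yaw":0,"claw":0.2},{"translation":[0,0,0],"yaw":0,"claw":0.2}]'
python3 -c "
from h import *; delta(425,343.5,24,86.1)
from plant import r
p,d=r.grab_frame('wrist'); cv2.imwrite('pics/w4.png',p[:,:,::-1])"
```

```text
clock: 21.35
tcp_pos: [425.6, 343.2, 86.5]
ee_rot: [2.298, 2.142, 0.001]
ft_force: [0.9, -0.2, 0.4]
gripper_width: 0.802
t 21.35 tcp [425.6 343.2  86.5] yaw 86.0 tilt 0.05 w 76.2 F [ 0.9 -0.2  0.4] | to go cm [ 0.03 -0.06  6.25] turn -0.1
```

View pics/w4.png

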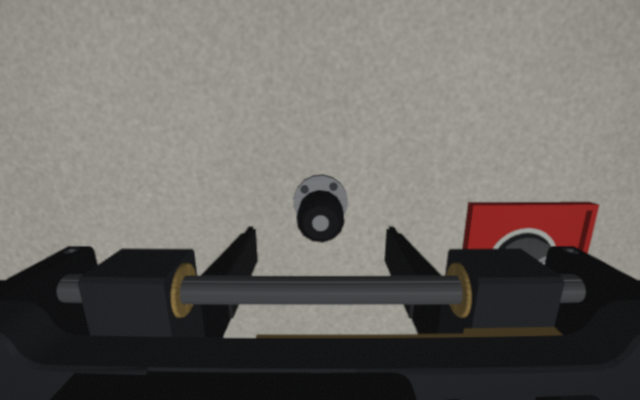

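The probe head (centre 320,218) is centred between the fingers.

```bash
python3 -m creep '[{"translation":[0,0,2.5],"yaw":0,"claw":0.2},{"translation":[0,0,2.2],"yaw":0,"claw":0.2},{"translation":[0,0,1.2],"yaw":0,"claw":0.2},{"translation":[0,0,0.3],"yaw":0,"claw":0.3},{"translation":[0,0,0],"yaw":0,"claw":0.82},{"translation":[0,0,0],"yaw":0,"claw":0.82},{"translation":[0,0,0],"yaw":0,"claw":0.82},{"translation":[0,0,0],"yaw":0,"claw":0.82}]' 30
python3 -m creep '[{"translation":[0,0,0],"yaw":0,"claw":0.82},{"translation":[0,0,0],"yaw":0,"claw":0.82},{"translation":[0,0,0],"yaw":0,"claw":0.82},{"translation":[0,0,-1.5],"yaw":0,"claw":0.82},{"translation":[0,0,-3],"yaw":0,"claw":0.82},{"translation":[0,0,-3],"yaw":0,"claw":0.82},{"translation":[0,0,-2],"yaw":0,"claw":0.82},{"translation":[0,0,0],"yaw":0,"claw":0.82}]'
python3 -c "
from h import *; delta(609.8,-130.2,110,90)
from plant import r
p,d=r.grab_frame('side'); cv2.imwrite('pics/s4.png',p[:,:,::-1])"
```

```text
clock: 22.4
tcp_pos: [424.6, 343.4, 24.4]
ee_rot: [2.297, 2.143, 0.001]
ft_force: [-1.1, 0.8, 1.6]
gripper_width: 0.347
clock: 23.4
tcp_pos: [424.8, 343.6, 120.7]
ee_rot: [2.296, 2.143, 0.004]
ft_force: [-0.0, 0.8, -2.4]
gripper_width: 0.35
t 23.4 tcp [424.8 343.6 120.7] yaw 86.0 tilt 0.15 w 33.2 F [-0.   0.8 -2.4] | to go cm [-47.38  18.5    1.07] turn -4.0
```

View pics/s4.png

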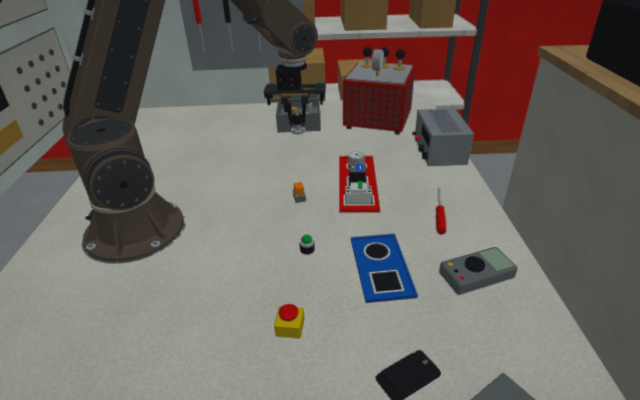

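Probe held, 33 mm wide. Carrying it across with its foot about 95 mm up.

```bash
python3 -m creep '[{"translation":[0,0,0],"yaw":-4,"claw":0.82},{"translation":[-2.5,1,0],"yaw":0,"claw":0.82},{"translation":[-4,1.6,0],"yaw":0,"claw":0.82},{"translation":[-5,2,0],"yaw":0,"claw":0.82},{"translation":[-5,2,0],"yaw":0,"claw":0.82},{"translation":[-5,2,0],"yaw":0,"claw":0.82},{"translation":[-5,2,0],"yaw":0,"claw":0.82},{"translation":[-5,2,0],"yaw":0,"claw":0.82}]'
python3 -c "
from h import *; delta(609.8,-130.2,100,90)"
```

```text
clock: 24.45
tcp_pos: [550.6, 26.7, 118.0]
ee_rot: [-2.22, -2.221, 0.002]
ft_force: [0.4, 0.4, -2.2]
gripper_width: 0.348
t 24.45 tcp [550.6  26.7 118. ] yaw 90.0 tilt 0.11 w 33.0 F [ 0.4  0.4 -2.2] | to go cm [-15.69   5.92   1.8 ] turn 0.0
```

```bash
python3 -m creep '[{"translation":[-4.5,1.7,0],"yaw":0,"claw":0.82},{"translation":[-4.5,1.7,0],"yaw":0,"claw":0.82},{"translation":[-4,1.5,0],"yaw":0,"claw":0.82},{"translation":[-2.6,0.9,0.5],"yaw":0,"claw":0.82},{"translation":[0,0,2],"yaw":0,"claw":0.82},{"translation":[0,0,1],"yaw":0,"claw":0.82},{"translation":[0,0,0],"yaw":0,"claw":0.82},{"translation":[0,0,0],"yaw":0,"claw":0.82}]'
python3 -c "
from h import *; delta(609.8,-130.2,29,90)"
```

```text
clock: 25.45
tcp_pos: [608.9, -127.1, 84.5]
ee_rot: [2.22, 2.223, 0.0]
ft_force: [-0.5, -0.7, -1.5]
gripper_width: 0.351
t 25.45 tcp [ 608.9 -127.1   84.5] yaw 90.1 tilt 0.03 w 33.3 F [-0.5 -0.7 -1.5] | to go cm [-0.31  0.09  5.55] turn 0.1
```

```bash
python3 -m creep '[{"translation":[-0.3,0.05,2],"yaw":0,"claw":0.82},{"translation":[0,0,2],"yaw":0,"claw":0.82},{"translation":[0,0,0.8],"yaw":0,"claw":0.82},{"translation":[0,0,0.4],"yaw":0,"claw":0.82},{"translation":[0,0,0.2],"yaw":0,"claw":0.82},{"translation":[0,0,0],"yaw":0,"claw":0.82},{"translation":[0,0,0],"yaw":0,"claw":0.82},{"translation":[0,0,0],"yaw":0,"claw":0.82}]'
python3 -c "
from h import *; delta(609.8,-130.2,29,90)"
```

```text
clock: 26.45
tcp_pos: [609.4, -130.6, 30.4]
ee_rot: [2.22, 2.222, 0.0]
ft_force: [0.4, -0.7, -0.9]
gripper_width: 0.353
t 26.45 tcp [ 609.4 -130.6   30.4] yaw 90.0 tilt 0.03 w 33.6 F [ 0.4 -0.7 -0.9] | to go cm [0.04 0.04 0.14] turn 0.0
```

```bash
python3 -m creep '[{"translation":[0,0,0.1],"yaw":0,"claw":0.82},{"translation":[0,0,0],"yaw":0,"claw":0.82},{"translation":[0,0,0],"yaw":0,"claw":0.6},{"translation":[0,0,0],"yaw":0,"claw":0.4},{"translation":[0,0,0],"yaw":0,"claw":0.35},{"translation":[0,0,-1.5],"yaw":0,"claw":0.35},{"translation":[0,0,-3],"yaw":0,"claw":0.35},{"translation":[0,0,-4.5],"yaw":0,"claw":0.35}]'
python3 -c "
from h import *; delta(410.9,-338.8,90,81.3)"
```

```text
clock: 27.45
tcp_pos: [608.8, -130.4, 120.2]
ee_rot: [-2.22, -2.221, 0.001]
ft_force: [0.0, 0.5, -0.2]
gripper_width: 0.649
t 27.45 tcp [ 608.8 -130.4  120.2] yaw 90.0 tilt 0.08 w 61.6 F [ 0.   0.5 -0.2] | to go cm [-23.59 -16.42   3.02] turn 8.7
```

```bash
python3 -m creep '[{"translation":[0,0,0],"yaw":8.7,"claw":0.2},{"translation":[-4,-2.8,0],"yaw":0,"claw":0.2},{"translation":[-4,-2.8,0],"yaw":0,"claw":0.2},{"translation":[-4,-2.8,0],"yaw":0,"claw":0.2},{"translation":[-4,-2.8,0],"yaw":0,"claw":0.2},{"translation":[-4,-2.8,1],"yaw":0,"claw":0.2},{"translation":[-3.6,-2.4,2],"yaw":0,"claw":0.2},{"translation":[0,0,0.5],"yaw":0,"claw":0.2}]'
python3 -c "
from h import *; delta(410.9,-338.8,5.5,81.3)
from plant import r
p,d=r.grab_frame('wrist'); cv2.imwrite('pics/w5.png',p[:,:,::-1])"
```

```text
clock: 28.45
tcp_pos: [409.9, -340.9, 84.2]
ee_rot: [-2.386, -2.043, 0.0]
ft_force: [-0.2, 0.2, 0.2]
gripper_width: 0.796
t 28.45 tcp [ 409.9 -340.9   84.2] yaw 81.1 tilt 0.01 w 75.7 F [-0.2  0.2  0.2] | to go cm [0.22 0.07 7.87] turn -0.2
```

View pics/w5.png

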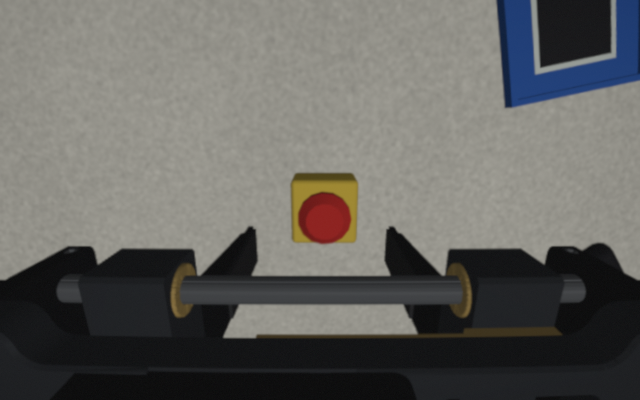

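The e-stop (291–357) sits about 3 mm right of the finger centre. I'll correct that and grip.

```bash
python3 -m creep '[{"translation":[0.2,0.15,2.5],"yaw":0,"claw":0.2},{"translation":[0,0,2.5],"yaw":0,"claw":0.2},{"translation":[0,0,2],"yaw":0,"claw":0.2},{"translation":[0,0,0.8],"yaw":0,"claw":0.3},{"translation":[0,0,0],"yaw":0,"claw":0.62},{"translation":[0,0,0],"yaw":0,"claw":0.62},{"translation":[0,0,0],"yaw":0,"claw":0.62},{"translation":[0,0,0],"yaw":0,"claw":0.62}]' 25
python3 -m creep '[{"translation":[0,0,0],"yaw":0,"claw":0.62},{"translation":[0,0,-1.5],"yaw":0,"claw":0.62},{"translation":[0,0,-3],"yaw":0,"claw":0.62},{"translation":[0,0,-3],"yaw":0,"claw":0.62},{"translation":[0,0,-3],"yaw":0,"claw":0.62},{"translation":[0,0,0],"yaw":-6.3,"claw":0.62},{"translation":[0,0,0],"yaw":-6.2,"claw":0.62},{"translation":[0,0,0],"yaw":0,"claw":0.62}]'
python3 -c "
from h import *; delta(616.2,-230,90,93.6)"
```

```text
clock: 29.5
tcp_pos: [413.7, -337.6, 7.0]
ee_rot: [2.382, 2.046, 0.0]
ft_force: [1.5, 2.6, 6.4]
gripper_width: 0.525
clock: 30.5
tcp_pos: [413.2, -337.4, 111.9]
ee_rot: [2.146, 2.293, -0.0]
ft_force: [-0.5, -0.5, -2.0]
gripper_width: 0.527
t 30.5 tcp [ 413.2 -337.4  111.9] yaw 93.8 tilt 0.03 w 50.1 F [-0.5 -0.5 -2. ] | to go cm [ 9.44 20.93  2.19] turn 0.2
```

```bash
python3 -m creep '[{"translation":[1,2.2,0],"yaw":0,"claw":0.62},{"translation":[1.7,3.8,0],"yaw":0,"claw":0.62},{"translation":[2,4.4,0],"yaw":0,"claw":0.62},{"translation":[2,4.4,0],"yaw":0,"claw":0.62},{"translation":[1.7,3.8,0],"yaw":0,"claw":0.62},{"translation":[1.04,2.3,1],"yaw":0,"claw":0.62},{"translation":[0,0,2],"yaw":0,"claw":0.62},{"translation":[0,0,0],"yaw":0,"claw":0.62}]'
python3 -c "
from h import *; delta(616.2,-230,11.5,93.6)"
```

```text
clock: 31.5
tcp_pos: [614.4, -229.0, 79.2]
ee_rot: [-2.145, -2.291, 0.002]
ft_force: [-0.7, -0.8, -2.1]
gripper_width: 0.524
t 31.5 tcp [ 614.4 -229.    79.2] yaw 93.8 tilt 0.22 w 49.8 F [-0.7 -0.8 -2.1] | to go cm [-0.12  0.17  6.77] turn 0.2
```

```bash
python3 -m creep '[{"translation":[-0.1,0.1,2.5],"yaw":0,"claw":0.62},{"translation":[0,0,2.5],"yaw":0,"claw":0.62},{"translation":[0,0,1.0],"yaw":0,"claw":0.62},{"translation":[0,0,0.5],"yaw":0,"claw":0.62},{"translation":[0,0,0.2],"yaw":0,"claw":0.62},{"translation":[0,0,0],"yaw":0,"claw":0.62},{"translation":[0,0,0],"yaw":0,"claw":0.62},{"translation":[0,0,0],"yaw":0,"claw":0.62}]'
python3 -c "
from h import *; delta(616.2,-230,11.5,93.6)"
```

```text
clock: 32.5
tcp_pos: [616.8, -230.2, 14.5]
ee_rot: [2.145, 2.294, 0.0]
ft_force: [-0.1, 0.1, -2.1]
gripper_width: 0.526
t 32.5 tcp [ 616.8 -230.2   14.5] yaw 93.8 tilt 0.03 w 50.0 F [-0.1  0.1 -2.1] | to go cm [ 0.02 -0.06  0.3 ] turn 0.2
```

```bash
python3 -m creep '[{"translation":[0,0,0.3],"yaw":0,"claw":0.62},{"translation":[0,0,0],"yaw":0,"claw":0.62},{"translation":[0,0,0],"yaw":0,"claw":0.35},{"translation":[0,0,0],"yaw":0,"claw":0.35},{"translation":[0,0,-1.5],"yaw":0,"claw":0.35},{"translation":[0,0,-3],"yaw":0,"claw":0.35},{"translation":[0,0,-5],"yaw":0,"claw":0.35},{"translation":[0,0,-5],"yaw":0,"claw":0.35}]'
python3 -m creep '[{"translation":[-4,-3,-2],"yaw":0,"claw":0.3},{"translation":[-5,-3,-2],"yaw":0,"claw":0.3},{"translation":[-5,-3,0],"yaw":0,"claw":0.3},{"translation":[-5,-3,0],"yaw":0,"claw":0.3},{"translation":[-5,-3,0],"yaw":0,"claw":0.3},{"translation":[-5,-3,0],"yaw":0,"claw":0.3},{"translation":[-3,0,0],"yaw":0,"claw":0.3},{"translation":[0,0,0],"yaw":0,"claw":0.3}]'
python3 - <<'E'
from plant import r
from h import *
for n in ("top","side"):
    p,d=r.grab_frame(n); c=r.camera_params(n); cv2.imwrite(f"pics/{n}9.png",p[:,:,::-1])
    W=cloud(c,d); ok=d>0
    x,y,h=W[...,0],W[...,1],W[...,2]
    m=(ok&(h>18)&(h<75)&(x>380)&(x<690)&(abs(y)<420)).astype(np.uint8)
    k,l,s,ce=cv2.connectedComponentsWithStats(m)
    for i in range(1,k):
        if s[i,4]<25: continue
        q=W[l==i]
        (cx,cy),sz,a=cv2.minAreaRect(q[:,:2].astype(np.float32))
        o=''
        for tn,c0,yw in (('red',(596.3,181),-3.85),('blue',(613,-180.1),3.65)):
            b=np.radians(yw); v=np.array([cx,cy])-c0; t=np.array([v@[np.cos(b),np.sin(b)],v@[-np.sin(b),np.cos(b)]])
            if abs(t[0])<60 and abs(t[1])<150: o=tn+str(np.round(t,1))
        print(n,'ctr',np.round([cx,cy],1),'size',np.round(sz,1),round(a,1),'hmax',round(float(q[:,2].max()),1),o)
    if n=="top": cv2.imwrite("pics/o9.png",cv2.cvtColor(ortho(c,p,4,380,700,-400,400),cv2.COLOR_RGB2BGR))
print(r.state()['clock'])
E
```

```text
clock: 33.5
tcp_pos: [616.5, -230.1, 158.7]
ee_rot: [2.145, 2.294, 0.0]
ft_force: [1.0, 0.0, 0.6]
gripper_width: 0.649
clock: 34.5
tcp_pos: [457.5, -563.2, 196.7]
ee_rot: [2.148, 2.292, -0.0]
ft_force: [0.5, 0.8, -0.5]
gripper_width: 0.697
top ctr [ 614.3 -231.4] size [51.3 51. ] 3.6 hmax 61.7 blue[ -2.  -51.3]
top ctr [ 606.5 -129.4] size [32.6 33.8] 53.7 hmax 66.0 blue[-3.3 51.1]
top ctr [601.2 276.2] size [50.8 47.7] 44.4 hmax 46.0 red[-1.5 95.3]
top ctr [586.7  82.8] size [36.1 69.6] 86.2 hmax 61.2 red[ -3.  -98.6]
top ctr [594.4 180.1] size [48.7 49.1] 85.7 hmax 57.1 red[-1.8 -1. ]
top ctr [ 446.2 -110.2] size [32.5 33.1] 0.3 hmax 45.4 
top ctr [425.1 110.3] size [28.2 40.5] 10.5 hmax 49.9 
side ctr [ 606.8 -131. ] size [29.8 32.5] 40.4 hmax 63.4 blue[-3.  49.4]
side ctr [ 615.3 -233.4] size [50.6 50.1] 3.0 hmax 59.6 blue[ -1.1 -53.3]
34.6
```

View pics/o9.png

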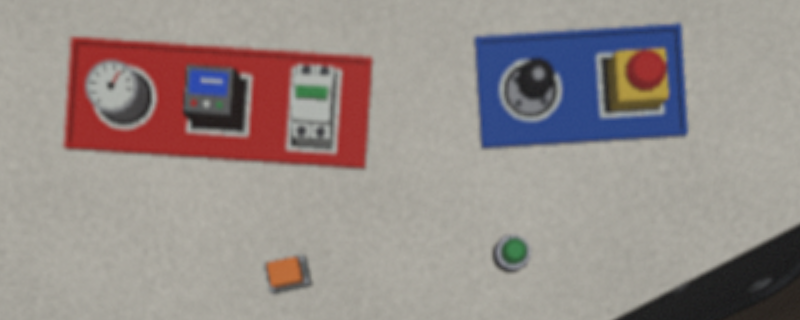

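View pics/side9.png

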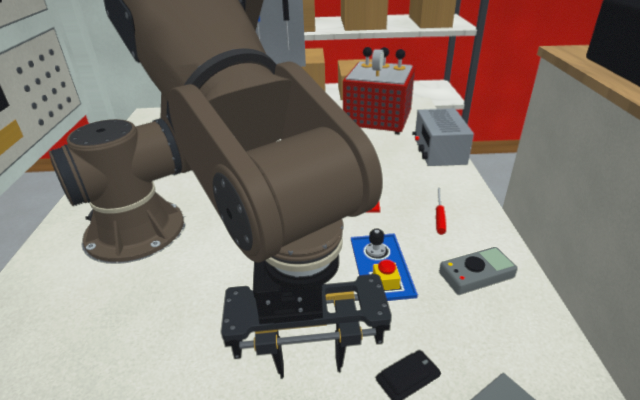

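All five are within 4 mm of their outline centres, and the relay and lamp haven't moved. The arm is clear, so I'm handing in.

```bash
python3 -c "
from plant import r
print(r.close_job())"
```

```text
the job is handed in; nothing more can be done
None
```

I placed all five items on their outlines, the way up they started, and handed the job in at about 35 s of the 138 s allowed. The gauge, panel meter and breaker are in the red tray; the temperature sensor and emergency stop are in the blue tray.

My last checks, measured with the top camera against the tray positions I took at the start:

| Item | Off centre in tray x (mm) | Off centre in tray y (mm) |
|---|---|---|
| Gauge | -1.5 | +0.3 |
| Meter | -1.8 | -1.0 |
| Breaker | -3.0 | -3.6 |
| Temperature sensor | -3.3 | +1.1 |
| Emergency stop | -2.0 | -1.3 |

- **Breaker:** its length is within about 0.1° of the oblong's.
- **Relay and lamp:** both are within 2 mm of where they started.
- **Height and tilt:** the tops are about 3–5 mm higher than before, which fits the 4 mm tray floor. Nothing looked tilted, but I did not measure tilt directly.
- **Side camera:** the arm hid the red tray, so only the two blue-tray items got a second check. It agrees within 2 mm, with the emergency stop 3.3 mm off in y instead of 1.3.

No check failed. While the gripper closed on the gauge, meter and emergency stop, the wrist force briefly read about 7 N, well under the limits.

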